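# Press the back onto a watch case and hold the press lever level

## Robot

A 6-joint arm with a two-finger parallel gripper is mounted at the origin on the work surface. World frame = base frame: x ahead of the robot, y to its left, z up, the work surface at z = 0. Lengths are in m, angles in rad, forces in N, time in s.
With the tool pointing down it reaches from about 0.4 to 0.825 m from the base axis. Payload 7 kg.
Tool frame: the origin (TCP) lies between the finger pads; the fingertips stand 11 mm ahead of it and the grasp point (between the pads) lies 8 mm behind it (arm.tips_ahead is the distance from the TCP to the fingertips, in m); z points along the fingers, x is the direction in which the jaws open and shut, and the axes are right-handed (so a half turn about z gives the same grasp; the last joint's range is limited). The gripper opens to 88 mm and grips with 3 to 60 N. Pads are 19 mm wide; open, the fingers measure 130 mm over their backs; the gripper's body (78 mm by 193 mm) begins 47 mm behind the grasp point.
Start: joints at [0.288, 0.359, 0.012, 0, -1.224, -0.288], TCP at [0.675, -0, 0.238] pointing down, gripper open.
Joint ranges: [-3.07, 3.07], [-1.43, 2.12], [-1.02, 1.25], [-3.03, 1.67], [-3.05, -0], [-3.03, 3.03]. Speed limits (rad/s): [2.39, 2.39, 3.01, 3.14, 3.14, 3.14].

## Interface

Orientations are given as [roll, pitch, yaw] about the fixed x, y, z axes, in that order (R = Rz(yaw) Ry(pitch) Rx(roll)).
In Python, from station import arm, optics, finder gives the robot as it stands. The module is installed in compiled form; this text tells all that it offers.
- The arm moves only by the tool apply_moves, never from a script. Its argument "increments" is one flat list of numbers, 6 for each row, row after row: the shift along the world's x, y, z in m, then the turn, a rotation vector about the world's x, y, z in rad. In form: [tx, ty, tz, rx, ry, rz, tx, ty, tz, rx, ry, rz, ...]. A call has 1 to 20 rows; each row shifts and turns the pose as measured when the row begins; what a row does not reach is not made up. A row lasts 1/12 s, in which the tool goes at most 41.7 mm and 7.16 degrees, less where a joint would pass 70% of its speed; a pose out of reach is approached as far as the arm can. A call with a gripper value outside its range is refused whole. "hand" is the closure, from 0 (fully open) to 1 (shut), set as the call begins (left out, the last holds). The fingers move at their own pace and stop on an object; "force" is the grip in N (left out, the last holds). Time passes only in rows, so rows that do not move let the fingers close. It gives the time, the measured TCP pose, the force and the opening at its end, in the units of the state.
- arm.get_state(): the state, without advancing time (a new reading comes with each control period).
- optics.grab_frame(name): name is "scene" or "side" or "wrist"; returns the picture (480x640x3 uint8, red, green, blue); there is no depth.
- optics.camera_model(name): a dict with "fx", "fy", "cx", "cy" (pixels), "dist_coeffs" ([k1, k2, p1, p2, k3] as OpenCV has them; the pictures are not rectified), "world_to_cam" (4x4, takes a point from world to camera coordinates); the wrist camera has in their place "T_tool_cam" (4x4, takes a point from camera to tool coordinates, whose origin is the TCP and whose axes are the tool frame's). Camera axes: x right, y up, looking along -z (the intrinsics and any distortion apply to the point x, -y, -z); pixel columns grow to the right and rows downward; lengths in m; the calibration is good to about 2 mm. A picture is of the moment at which its call begins: read the wrist's pose just before it. camera_model takes no time and is no camera call.
- arm.job_done(): hands the job in, once; it reports no verdict.
Trained networks look in the newest picture that a camera, given by its name, has taken for a name from the list of things; names that differ only in an ending like _2 or _b are one class to them, and where a whole thing is asked for, a point or a joint stands for the part that bears it (a point fixed in the world has none). Each returns a list of dicts, best first, with "conf" (0 to 1); they miss things now and then, are a little off and sometimes report something else, mostly with a low value. They report only what shows in the picture. A call takes as long as a camera call.
- finder.find_in(camera, name): "box" ([left, top, right, bottom] in pixels, round what is visible of it).
- finder.landmark_of(camera, name): "point" ([column, row] in pixels: a listed point, or the origin of a listed thing).
The state is a dict: "t": time; "q": joint angles; "qd": joint speeds; "joint_efforts": joint torques, N m; "eef_pos": TCP position; "ee_rot": TCP orientation; "force": force on the tool from outside, world axes, zero at the start; "moment": the same for the moment, N m; "width": finger opening in m.
Only numpy, scipy, OpenCV 4.12 (cv2) and the standard library are available. Lean on these libraries where they do the work, as an engineer would, in place of code of your own. Each camera call takes 0.05 s, during which the arm holds its last target. There are 200 camera calls.

## Task

Close the watch in the bench press: lay the steel case back, rim down, squarely onto the open watch case in the nest of the press's slide and let go of it; then push the slide fully home under the ram; then pull the press lever down until it is level, and finish while still holding it level, so that the press keeps its pressure on the back while the seal takes. Leave the bezel ring, the hammer and the jar where they are.

Things in the scene. Friction and masses are not known exactly. Their poses are not given: they have to be found in the camera images.
- case_back: the watch's case back: a plain steel cap 42 mm across, 8 mm high, closed flat top, open underside (37 mm across and 5 mm deep inside), about 30 g. It lies rim down on the bench from the start. Origin at the centre of its open underside (the rim's edge), z up through the closed top. Its yaw does not matter
- press: grey bench press, fixed: base 330 x 110 mm; column and head at the far end, head 120 to 195 mm above the bench, from 35 mm before the ram axis backwards. Origin at bench level under the ram; x points from the robot's side to the column (the slide's way home), y left, z up. The slide's loading place is 115 mm in front of the ram axis; the lever is on the -y side
- case_seat (a point): centre of the shoulder of the open watch case where the back's rim sits, 60 mm above the bench; press axes; moves with the slide. The case, a steel disc 42 mm wide, stands 10 mm proud of a white nest 64 mm wide. Its neck, 35 mm wide, tapered, stands 4.5 mm above the shoulder; the back slips over it with 1 mm play all round. Lugs stick out front and rear (x) below the shoulder: grip across y
- slide (a joint): travel of the slide: 0 fully out at the loading place, 0.115 m fully home against its stop under the ram (towards the press's +x). It starts between 0 and 0.02, stays where it is left and takes about 2 N to push
- slide_knob (a point): centre of the top of the upright black knob on the front end of the slide, 90 mm in front of the nest centre (towards -x) and 72 mm above the bench: a post 12 mm thick from 34 mm above the bench, with a head 18 mm thick from 54 to 72 mm. Axes as the press
- lever (a joint): angle of the press lever in rad: 0 up at rest (65 degrees above level), 1.134 level, stop at 1.33 (below level). A spring lifts it back to 0 when let go. The ram goes down 20 mm per rad; its sprung nose meets the seated back at about 0.95 and the pull needed at the ball, about 6 N until then, grows to about 10 N at level
- lever_ball (a point): centre of the black ball, 30 mm across, at the end of the lever's 12 mm rod; about 296 mm above the bench at rest and 160 mm when level. The ball swings towards the robot and down in the press's x-z plane, 150 mm about lever_pivot
- lever_pivot (a point): the point on the lever's fixed hinge axis, 160 mm above the bench, in the plane in which the ball swings; the hinge axis is the press's y, and the axes are the press's
- nose_face (a point): centre of the underside of the white round nose (28 mm across) at the foot of the ram; 87 mm above the bench at rest. It yields upwards into the ram by up to 10 mm against a spring, about 30 N when the lever is level on the seated back
- bezel_ring: bystander: a loose open steel ring 42 mm across and 6 mm high with a 32 mm hole, lying flat; origin at the centre of its underside. Leave it
- hammer: bystander: a hammer about 240 mm long, lying on the bench to the left. Leave it
- jar: bystander: a small closed glass jar 52 mm across and 60 mm high, standing on the bench to the left; origin at the centre of its foot. Leave it

How it is judged:
On the way, in this order (a step that is already met when the one before it is completed fails the run):
1. the case back sits squarely on the watch case, rim down, let go, with the slide still out (horizontal distance between case_back and case_seat below 0.003 m and z of case_back in the frame of case_seat between -0.003 and 0.0015 m and angle between case_back's own z axis and vertical below 0.06 rad and contact force between case_back and the fingers below 0.1 N and value of joint slide below 0.05 m), for 0.2 s.
2. the slide is fully home under the ram, with the back still seated and the lever still up (value of joint slide above 0.112 m and horizontal distance between case_back and case_seat below 0.003 m and angle between case_back's own z axis and vertical below 0.06 rad and value of joint lever below 0.4 rad), for 0.2 s.
At the end, for the whole second after the job is handed in: the robot still holds the lever within 0.1 rad (6 degrees) of level, joint 1.034 to 1.234; the nose presses on the back with more than 12 N; the slide is home (over 0.112 m); the back sits rim down on the case, within 3 mm of centre, within 1.5 mm of its seat height and level within 0.06 rad (value of joint lever between 1.034 and 1.234 rad and (contact force between lever and the fingers above 1 N or contact force between lever and the arm above 1 N) and contact force between nose and case_back above 12 N and value of joint slide above 0.112 m and horizontal distance between case_back and case_seat below 0.003 m and z of case_back in the frame of case_seat between -0.003 and 0.0015 m and angle between case_back's own z axis and vertical below 0.06 rad); the arm keeps its last pose, push and grip.
It fails at once if the bezel ring, the hammer or the jar is pushed more than 30 mm from its place (distance of any of bezel_ring, hammer, jar from where it was at the start of the episode above 0.03 m).
It also fails if it takes over 61 s, if anything falls off the work surface, if the arm or the gripper's body presses on something with over 40 N, if the wrist force passes 120 N, or if a joint passes its speed limit or range.

## Working session

There is one attempt and no reset: what is moved stays moved. The work goes in short steps, Python scripts to look and compute and a tool call to move; the robot and the scene stay as the last step left them, time stands still between calls to the robot, and variables do not carry over. Pictures are saved under pics/ and viewed, about 8 in all and at most 12, crops included, and the job is handed in when it is done.

Besides the shell and the picture viewer there is one more tool, called after "Emit:" by a JSON object that holds its "method" and its "body". apply_moves: Moves the arm, as the interface text tells. Its arguments: {"type":"object","properties":{"increments":{"type":"array"},"hand":{"type":"number"},"force":{"type":"number"}},"required":["increments"]}

```bash
mkdir -p pics; cat > h.py <<'E'
from station import arm, optics, finder
import numpy as np, cv2
from scipy.spatial.transform import Rotation as R
def save(c,n,crop=None,s=1):
    f=optics.grab_frame(c)[:,:,::-1]
    if crop: f=f[crop[1]:crop[3],crop[0]:crop[2]]
    cv2.imwrite('pics/'+n,cv2.resize(f,None,fx=s,fy=s))
def cam(c,st=None):
    m=optics.camera_model(c)
    if 'T_tool_cam' in m:
        T=np.eye(4);T[:3,:3]=R.from_euler('xyz',st['ee_rot']).as_matrix();T[:3,3]=st['eef_pos']
        C=T@np.array(m['T_tool_cam'])
    else: C=np.linalg.inv(np.array(m['world_to_cam']))
    K=np.array([[m['fx'],0,m['cx']],[0,m['fy'],m['cy']],[0,0,1.]])
    return K,np.array(m['dist_coeffs'],float),C
def ray(c,p,st=None):
    K,d,C=cam(c,st)
    u=cv2.undistortPoints(np.array([[p]],float),K,d)[0,0]
    return C[:3,3],C[:3,:3]@np.array([u[0],-u[1],-1])
def onz(c,p,z,st=None):
    o,r=ray(c,p,st);return o+r*(z-o[2])/r[2]
def proj(c,P,st=None):
    K,d,C=cam(c,st);q=np.linalg.inv(C)@np.append(P,1);q=np.array([q[0],-q[1],-q[2]])
    return cv2.projectPoints(q.reshape(1,3),np.zeros(3),np.zeros(3),K,d)[0].ravel()
def tri(p1,p2):
    (o1,r1),(o2,r2)=p1,p2
    s=np.linalg.lstsq(np.c_[r1,-r2],o2-o1,rcond=None)[0]
    a,b=o1+s[0]*r1,o2+s[1]*r2
    return (a+b)/2,np.linalg.norm(a-b)
E
python3 - <<'E'
from h import *
np.set_printoptions(precision=4,suppress=True)
st=arm.get_state();print(st['t'],st['ee_rot'],st['width'],arm.tips_ahead)
Z={'case_back':0,'press':0,'case_seat':.06,'slide_knob':.072,'lever_pivot':.16,'lever_ball':.296,'nose_face':.087,'bezel_ring':0,'jar':0}
for c in('scene','side'):save(c,c+'0.png')
for n,z in Z.items():
    d={}
    for c in('scene','side'):
        for r in finder.landmark_of(c,n)[:2]:
            print(n,c,np.round(r['point'],1),round(r['conf'],2),onz(c,r['point'],z)); d.setdefault(c,ray(c,r['point']))
    if len(d)==2: print('   tri',*tri(d['scene'],d['side']))
print(arm.get_state()['t'])
E
```

```text
0.0 [-3.1414 -0.0017  3.1415] 0.08749958084329806 0.011
case_back scene [365.7 281.6] 0.59 [0.5878 0.2393 0.    ]
case_back scene [238.5 290. ] 0.38 [ 0.5115 -0.0574  0.    ]
case_back side [266.8 356.9] 0.61 [0.5818 0.2462 0.    ]
   tri [ 0.5845  0.2417 -0.0048] 0.001625034974803278
press scene [259.4 343.3] 0.91 [ 0.6783 -0.0468  0.    ]
press side [310.6 261.5] 0.66 [ 0.6742 -0.0456  0.    ]
   tri [ 0.6761 -0.0472 -0.0021] 0.0016569696369415658
case_seat scene [238.9 292.4] 0.9 [ 0.5728 -0.0617  0.06  ]
case_seat side [358.1 252. ] 0.89 [ 0.5609 -0.0562  0.06  ]
   tri [ 0.5655 -0.0623  0.0537] 0.003298204955558057
slide_knob scene [225.1 259.8] 0.74 [ 0.4736 -0.072   0.072 ]
slide_knob side [399.1 252.8] 0.83 [ 0.4789 -0.0821  0.072 ]
   tri [ 0.4767 -0.0732  0.0768] 0.0033223436981602308
lever_pivot scene [210.3 318.9] 0.77 [ 0.7093 -0.1336  0.16  ]
lever_pivot scene [341.5 243.4] 0.72 [0.599  0.1715 0.16  ]
lever_pivot side [315.6 182.1] 0.8 [ 0.705  -0.1184  0.16  ]
lever_pivot side [349.7 126. ] 0.63 [ 0.804  -0.4521  0.16  ]
   tri [ 0.7094 -0.1312  0.1557] 0.007570360250841827
lever_ball scene [189.7 244.6] 0.88 [ 0.6424 -0.1367  0.296 ]
lever_ball side [347.3 129.7] 0.55 [ 0.6316 -0.1246  0.296 ]
   tri [ 0.6377 -0.1365  0.2911] 0.001156488020900679
nose_face side [311.8 230. ] 0.41 [ 0.6682 -0.043   0.087 ]
bezel_ring scene [341.4 244.3] 0.55 [0.4464 0.2289 0.    ]
bezel_ring side [335.4 376.8] 0.63 [0.4526 0.2226 0.    ]
   tri [0.4506 0.2269 0.0048] 0.0008592984842052503
jar scene [377.  220.7] 0.79 [0.3922 0.3521 0.    ]
jar side [317.8 451.7] 0.89 [0.3996 0.3655 0.    ]
jar side [335.6 375.3] 0.31 [0.4541 0.2194 0.    ]
   tri [ 0.3966  0.3577 -0.0018] 0.014608363766329398
1.0
```

```bash
python3 -c "
import cv2,numpy as np
a=cv2.imread('pics/scene0.png');b=cv2.imread('pics/side0.png')
cv2.imwrite('pics/both0.png',cv2.resize(np.vstack([a,b]),None,fx=.62,fy=.62))"
```

```text
(no output)
```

View pics/scene0.png

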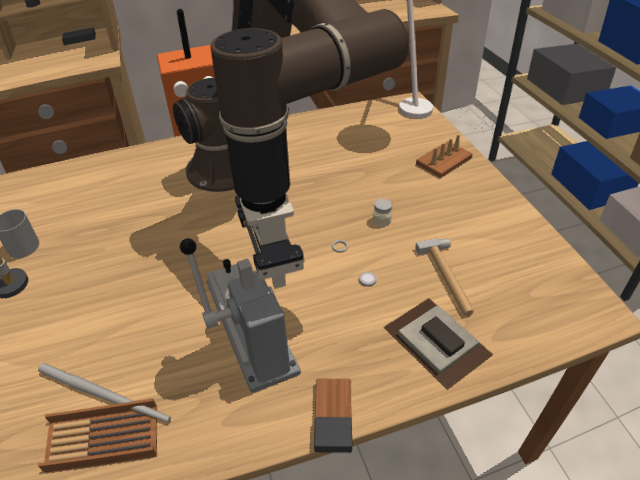

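View pics/side0.png

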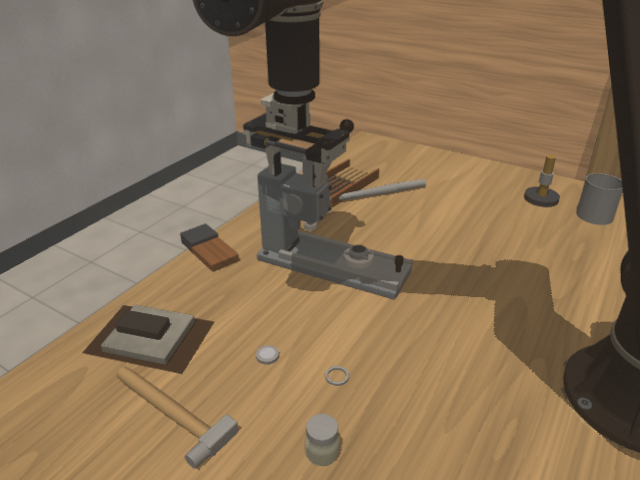

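The scene picture shows the back at (367,280), the ring at (340,245) and the press around (250,320). The side picture shows the nest at (358,254) and the knob at (399,262). The network points agree with both, apart from low-confidence extras. Press yaw comes out at about 0.13 rad.

```bash
python3 - <<'E'
from h import *
print(np.round(optics.camera_model('wrist')['T_tool_cam'],3), {k:v for k,v in optics.camera_model('wrist').items() if k!='T_tool_cam'})
E
```

```text
[[ 1.    -0.    -0.001  0.   ]
 [-0.001 -0.961 -0.277 -0.075]
 [-0.001  0.277 -0.961 -0.147]
 [ 0.     0.     0.     1.   ]] {'fx': 366.9598028316956, 'fy': 366.9598028316956, 'cx': 325.5200886806619, 'cy': 240.44971193336124, 'dist_coeffs': array([0.00671535, 0.        , 0.        , 0.        , 0.        ])}
```

Emit:
{"method": "apply_moves", "body": {"increments": [-0.0075, 0.02, -0.004, 0, 0, -0.12, -0.0075, 0.02, -0.004, 0, 0, -0.12, -0.0075, 0.02, -0.004, 0, 0, -0.12, -0.0075, 0.02, -0.004, 0, 0, -0.12, -0.0075, 0.02, -0.004, 0, 0, -0.12, -0.0075, 0.02, -0.004, 0, 0, -0.12, -0.0075, 0.02, -0.004, 0, 0, -0.12, -0.0075, 0.02, -0.004, 0, 0, -0.12, -0.0075, 0.02, -0.004, 0, 0, -0.12, -0.0075, 0.02, -0.004, 0, 0, -0.12, -0.0075, 0.02, -0.004, 0, 0, -0.12, -0.0075, 0.02, -0.004, 0, 0, -0.12, 0, 0, 0, 0, 0, 0, 0, 0, 0, 0, 0, 0], "hand": 0}}

```text
t: 2.17
eef_pos: [0.5804, 0.2494, 0.1882]
ee_rot: [3.141, 0.002, 1.642]
force: [0.1, 0.5, 0.2]
width: 0.0879
```

```bash
cat > w.py <<'E'
from h import *
import sys
np.set_printoptions(precision=4,suppress=True)
st=arm.get_state();print(st['t'],st['eef_pos'],st['ee_rot'],st['qd'].max() if hasattr(st['qd'],'max') else '')
save('wrist',sys.argv[1])
for a in sys.argv[2:]:
    n,z,zt=a.split(',')
    for r in finder.landmark_of('wrist',n)[:1]: print(n,r['point'],r['conf'],onz('wrist',r['point'],float(z),st))
    for r in finder.find_in('wrist',n)[:1]:
        b=r['box'];c=[(b[0]+b[2])/2,(b[1]+b[3])/2];print(' box',b,r['conf'],onz('wrist',c,float(zt),st))
E
python3 w.py w1.png case_back,0,0.004 bezel_ring,0,0.003
```

```text
2.1667 [0.5804 0.2494 0.1882] [3.141  0.0019 1.6424] 0.03317314548670218
case_back [320.3, 220.1] 0.89 [0.5825 0.2444 0.    ]
 box [298.6, 199.6, 342.5, 242.6] 0.58 [0.5825 0.2447 0.004 ]
 box [279.1, 32.4, 329.6, 95.0] 0.7 [0.4509 0.2223 0.003 ]
```

View pics/w1.png

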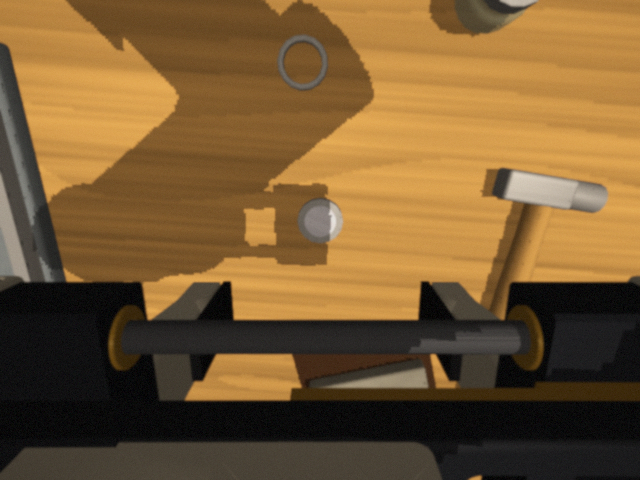

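The wrist picture shows the back at (320,220) and the ring at (302,62), with the hammer to the right and clear of the fingers. The back is at (0.5825, 0.2446), so I'm descending.

Emit:
{"method": "apply_moves", "body": {"increments": [0.001, -0.0024, -0.02, 0, 0, 0, 0.001, -0.0024, -0.02, 0, 0, 0, 0, 0, -0.02, 0, 0, 0, 0, 0, -0.02, 0, 0, 0, 0, 0, -0.02, 0, 0, 0, 0, 0, -0.02, 0, 0, 0, 0, 0, -0.015, 0, 0, 0, 0, 0, -0.01, 0, 0, 0, 0, 0, -0.005, 0, 0, 0, 0, 0, 0, 0, 0, 0]}}

```text
t: 3.25
eef_pos: [0.5884, 0.236, 0.0367]
ee_rot: [3.132, -0.002, 1.639]
force: [0.2, 0.1, 0.4]
width: 0.0877
```

Emit:
{"method": "apply_moves", "body": {"increments": [-0.006, 0.0086, 0, 0, 0, 0, 0, 0, 0, 0, 0, 0, 0, 0, -0.008, 0, 0, 0, 0, 0, -0.004, 0, 0, 0, 0, 0, 0, 0, 0, 0]}}

```text
t: 3.67
eef_pos: [0.5841, 0.2465, 0.0274]
ee_rot: [3.127, -0.005, 1.639]
force: [1.1, -0.2, 0.4]
width: 0.0877
```

Emit:
{"method": "apply_moves", "body": {"increments": [-0.001, -0.0015, -0.006, -0.006, 0.014, 0, 0, 0, -0.004, 0, 0, 0, 0, 0, -0.002, 0, 0, 0, 0, 0, 0, 0, 0, 0]}}

```text
t: 4.0
eef_pos: [0.5833, 0.2451, 0.0146]
ee_rot: [-3.14, -0.0, 1.64]
force: [0.2, -0.7, 0.6]
width: 0.0876
```

Emit:
{"method": "apply_moves", "body": {"increments": [0, 0, -0.002, 0, 0, 0, 0, 0, 0, 0, 0, 0, 0, 0, 0, 0, 0, 0, 0, 0, 0, 0, 0, 0, 0, 0, 0, 0, 0, 0, 0, 0, 0, 0, 0, 0, 0, 0, 0, 0, 0, 0, 0, 0, 0, 0, 0, 0], "hand": 1, "force": 20}}

```text
t: 4.67
eef_pos: [0.5835, 0.2449, 0.0124]
ee_rot: [-3.141, -0.0, 1.639]
force: [-0.3, 0.5, 0.0]
width: 0.0406
```

Emit:
{"method": "apply_moves", "body": {"increments": [0, 0, 0.01, 0, 0, 0, 0, 0, 0.02, 0, 0, 0, 0, 0, 0.025, 0, 0, 0, 0, -0.005, 0.025, 0, 0, 0, -0.002, -0.01, 0.025, 0, 0, 0.01, -0.004, -0.02, 0.025, 0, 0, 0.01, -0.004, -0.025, 0.02, 0, 0, 0.01, -0.004, -0.025, 0.01, 0, 0, 0.01, -0.004, -0.025, 0, 0, 0, 0.01, -0.004, -0.025, 0, 0, 0, 0.01, -0.004, -0.025, 0, 0, 0, 0, -0.004, -0.025, 0, 0, 0, 0, -0.004, -0.025, 0, 0, 0, 0, -0.004, -0.02, 0, 0, 0, 0, -0.004, -0.02, 0, 0, 0, 0, -0.003, -0.015, 0, 0, 0, 0, 0, -0.01, 0, 0, 0, 0, 0, -0.005, 0, 0, 0, 0, 0, 0, 0, 0, 0, 0, 0, 0, 0, 0, 0, 0]}}

```text
t: 6.33
eef_pos: [0.5338, -0.0481, 0.1965]
ee_rot: [3.127, -0.0, 1.706]
force: [0.9, 0.1, -0.3]
width: 0.0414
```

```bash
python3 w.py w2.png case_seat,.06,.06 slide_knob,.072,.072 case_back,.2,.2; python3 -c "
from h import *
for n in('case_seat','slide_knob','press','lever_pivot','lever_ball'):
    d=[]
    for c in('scene','side'):
        if n=='case_seat': optics.grab_frame(c)
        d+=[ray(c,r['point']) for r in finder.landmark_of(c,n)[:1]]
    if len(d)==2: print(n,*tri(*d))
"
```

```text
6.3333 [ 0.5338 -0.0481  0.1965] [ 3.1274 -0.0004  1.7056] 0.005924854079925652
case_seat [302.7, 260.9] 0.69 [ 0.5621 -0.0628  0.06  ]
 box [264.4, 123.1, 352.9, 286.4] 0.63 [ 0.5152 -0.0637  0.06  ]
slide_knob [302.9, 150.2] 0.76 [ 0.474  -0.0724  0.072 ]
 box [264.2, 123.7, 350.2, 284.4] 0.82 [ 0.5124 -0.0646  0.072 ]
case_back [324.1, 298.7] 0.83 [ 0.5261 -0.0496  0.2   ]
case_seat [ 0.4317014   0.07832677 -0.21464849] 0.3093355598347547
slide_knob [ 0.47576567 -0.07548523  0.07035139] 0.001094568703136167
press [ 0.68122289 -0.05154606 -0.00282598] 0.012393917397141106
lever_pivot [ 0.7048178  -0.13229616  0.15241931] 0.009154691146927622
lever_ball [ 0.63587324 -0.1402893   0.29589453] 0.007415118020622768
```

View pics/w2.png

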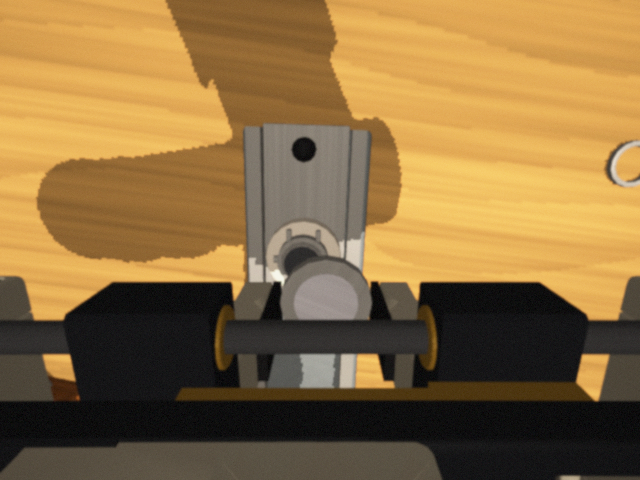

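The wrist picture shows the knob at (303,150) and the nest centre near (303,258), but the held back at (324,298) hides part of the nest. I'll back off 45 mm to clear the view and level the tool.

Emit:
{"method": "apply_moves", "body": {"increments": [-0.02, -0.006, 0, -0.002, 0.014, 0, -0.015, -0.006, 0, 0, 0, 0, -0.005, 0, 0, 0, 0, 0, 0, 0, 0, 0, 0, 0, 0, 0, 0, 0, 0, 0]}}

```text
t: 7.7
eef_pos: [0.4929, -0.0604, 0.1961]
ee_rot: [-3.141, 0.0, 1.706]
force: [-0.1, 0.4, 0.0]
width: 0.0409
```

```bash
python3 w.py w3.png case_seat,.06,.06 slide_knob,.072,.072 case_back,.2,.2; python3 -c "
import cv2
f=cv2.imread('pics/w3.png')[100:340,200:440];cv2.imwrite('pics/w3c.png',cv2.resize(f,None,fx=2.5,fy=2.5,interpolation=3))"
```

```text
7.7 [ 0.4929 -0.0604  0.1961] [-3.141  0.     1.706] 0.0015456996721401777
 box [273.1, 177.7, 358.9, 284.0] 0.88 [ 0.4924 -0.068   0.06  ]
slide_knob [312.4, 210.2] 0.76 [ 0.4738 -0.0728  0.072 ]
 box [279.6, 257.7, 371.0, 322.3] 0.68 [ 0.5367 -0.0545  0.072 ]
case_back [326.6, 298.6] 0.93 [ 0.485  -0.0609  0.2   ]
 box [280.1, 257.9, 373.0, 318.3] 0.67 [ 0.4802 -0.0616  0.2   ]
```

View pics/w3c.png

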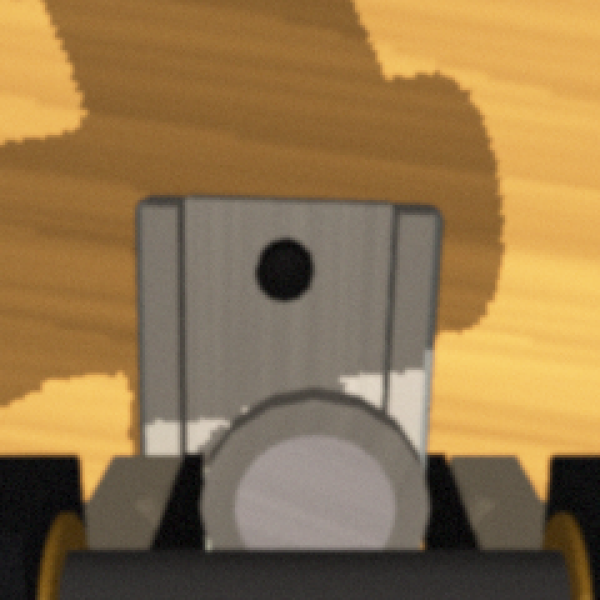

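I moved the wrong way: image-down is +x, so the held back now hides the nest entirely. The knob, at (312,210), is still consistent at (0.474,-0.0725). I'll go forward over the seat instead.

Emit:
{"method": "apply_moves", "body": {"increments": [0.02, 0, 0, 0, 0, 0, 0.02, -0.001, 0, 0, 0, 0, 0.015, -0.001, 0, 0, 0, 0, 0.006, 0, 0, 0, 0, 0, 0, 0, 0, 0, 0, 0, 0, 0, 0, 0, 0, 0]}}

```text
t: 8.55
eef_pos: [0.5561, -0.0622, 0.1948]
ee_rot: [-3.139, -0.0, 1.706]
force: [-0.8, 0.1, 0.0]
width: 0.0412
```

```bash
python3 w.py w4.png case_seat,.06,.06 slide_knob,.072,.072 case_back,.184,.184; python3 -c "
import cv2
f=cv2.imread('pics/w4.png')[60:300,200:440];cv2.imwrite('pics/w4c.png',cv2.resize(f,None,fx=2.5,fy=2.5,interpolation=3))"
```

```text
8.55 [ 0.5561 -0.0622  0.1948] [-3.1386 -0.0001  1.7062] 0.010098395137898354
case_seat [324.7, 239.6] 0.82 [ 0.5611 -0.062   0.06  ]
 box [284.1, 99.3, 375.1, 276.8] 0.89 [ 0.5199 -0.0638  0.06  ]
slide_knob [325.2, 122.8] 0.76 [ 0.4736 -0.0736  0.072 ]
 box [282.9, 102.7, 373.3, 277.5] 0.68 [ 0.52   -0.0651  0.072 ]
case_back [324.2, 301.5] 0.61 [ 0.5565 -0.0627  0.184 ]
 box [278.5, 256.1, 373.9, 322.7] 0.96 [ 0.5503 -0.0626  0.184 ]
```

View pics/w4c.png

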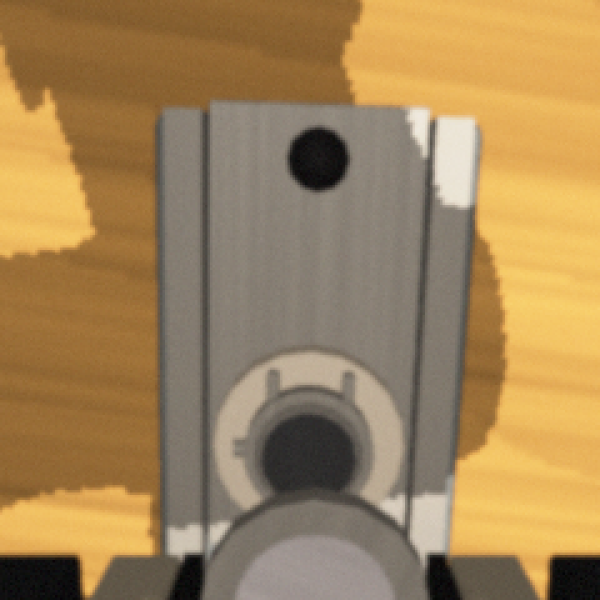

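The seat shows at (324,240), so the case centre is about (0.5615,-0.062). The held back is centred under the TCP to within about 0.5 mm. I'll go down to just above the neck.

Emit:
{"method": "apply_moves", "body": {"increments": [0.003, 0, -0.01, 0, 0, 0, 0.003, 0, -0.018, 0, 0, 0, 0, 0, -0.02, 0, 0, 0, 0, 0, -0.02, 0, 0, 0, 0, 0, -0.015, 0, 0, 0, 0, 0, -0.008, 0, 0, 0, 0, 0, -0.003, 0, 0, 0, 0, 0, 0, 0, 0, 0, 0, 0, 0, 0, 0, 0]}}

```text
t: 9.65
eef_pos: [0.5624, -0.062, 0.0966]
ee_rot: [3.139, -0.0, 1.707]
force: [0.0, 0.5, -0.3]
width: 0.0415
```

Emit:
{"method": "apply_moves", "body": {"increments": [0, 0, -0.006, 0, 0.003, 0, 0, 0, -0.005, 0, 0, 0, 0, 0, -0.003, 0, 0, 0, 0, 0, 0, 0, 0, 0, 0, 0, 0, 0, 0, 0]}}

```text
t: 10.07
eef_pos: [0.5644, -0.0617, 0.084]
ee_rot: [3.137, -0.001, 1.708]
force: [0.5, 0.1, -0.2]
width: 0.041
```

```bash
python3 - <<'E'
from h import *
st=arm.get_state();print(st['eef_pos'],st['force'])
b=st['eef_pos'];P=np.array([b[0],b[1],b[2]-.0124])
ims=[]
for c in('scene','side'):
    f=optics.grab_frame(c)[:,:,::-1]
    u,v=np.round(proj(c,P)).astype(int);ims.append(cv2.resize(f[v-35:v+35,u-35:u+35],(400,400),interpolation=3))
cv2.imwrite('pics/p5.png',np.hstack(ims))
E
```

```text
[ 0.56436809 -0.06166579  0.0840308 ] [ 0.46548544  0.09894997 -0.19548745]
```

View pics/p5.png

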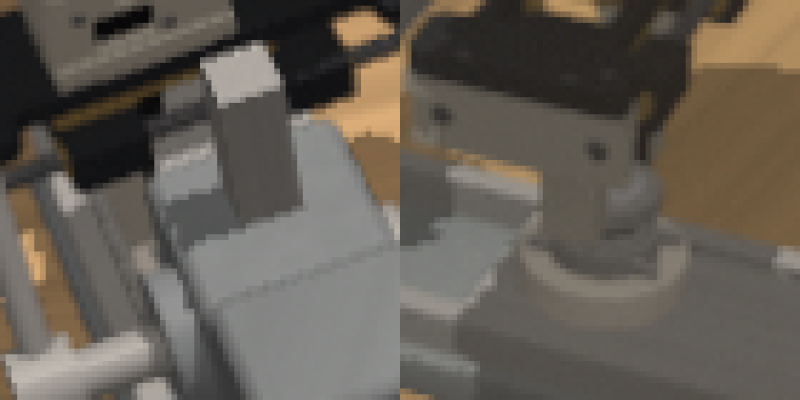

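The side crop shows the back over the white nest, with nothing touching. The scene view is blocked by the head. I'll correct the x drift and then lower.

Emit:
{"method": "apply_moves", "body": {"increments": [-0.0018, 0, 0, 0, 0.005, 0, 0, 0, 0, 0, 0, 0, 0, 0, -0.003, 0, 0, 0, 0, 0, -0.001, 0, 0, 0, 0, 0, 0, 0, 0, 0]}}

```text
t: 10.58
eef_pos: [0.5628, -0.0616, 0.0806]
ee_rot: [3.141, -0.002, 1.708]
force: [-0.0, -0.4, -1.0]
width: 0.0408
```

Emit:
{"method": "apply_moves", "body": {"increments": [0, 0, -0.003, 0, 0, 0, 0, 0, -0.002, 0, 0, 0, 0, 0, 0, 0, 0, 0, 0, 0, 0, 0, 0, 0]}}

```text
t: 10.92
eef_pos: [0.5633, -0.0617, 0.0752]
ee_rot: [3.14, -0.001, 1.708]
force: [0.1, 0.2, 0.4]
width: 0.0408
```

Emit:
{"method": "apply_moves", "body": {"increments": [0, 0, -0.002, 0, 0, 0, 0, 0, 0, 0, 0, 0, 0, 0, -0.001, 0, 0, 0, 0, 0, 0, 0, 0, 0]}}

```text
t: 11.25
eef_pos: [0.5643, -0.0624, 0.0726]
ee_rot: [3.139, -0.0, 1.708]
force: [1.1, -1.2, -0.0]
width: 0.0412
```

Emit:
{"method": "apply_moves", "body": {"increments": [0, 0, -0.0015, 0, 0, 0, 0, 0, 0, 0, 0, 0, 0, 0, 0, 0, 0, 0]}}

```text
t: 11.5
eef_pos: [0.5655, -0.0622, 0.0725]
ee_rot: [3.136, -0.0, 1.709]
force: [1.0, -2.2, -1.7]
width: 0.0412
```

Emit:
{"method": "apply_moves", "body": {"increments": [0, 0, 0, 0, 0, 0, 0, 0, 0, 0, 0, 0, 0, 0, 0, 0, 0, 0, 0, 0, 0, 0, 0, 0], "hand": 0.2}}

```text
t: 11.83
eef_pos: [0.5643, -0.0618, 0.0716]
ee_rot: [3.138, -0.001, 1.708]
force: [0.8, -0.6, -0.7]
width: 0.062
```

Next I'll raise clear, moving back slightly so the wrist camera sees the seated back.

Emit:
{"method": "apply_moves", "body": {"increments": [0, 0, 0.005, 0, 0, 0, 0, 0, 0.012, 0, 0, 0, 0, 0, 0.02, 0, 0, 0, 0, 0, 0.025, 0, 0, 0, -0.003, 0, 0.025, 0, 0, 0, -0.003, 0, 0.015, 0, 0, 0, 0, 0, 0.005, 0, 0, 0, 0, 0, 0, 0, 0, 0, 0, 0, 0, 0, 0, 0]}}

```text
t: 12.58
eef_pos: [0.5555, -0.0616, 0.1831]
ee_rot: [-3.141, -0.002, 1.708]
force: [-0.4, -0.1, -0.4]
width: 0.0702
```

```bash
python3 w.py w6.png case_back,.06,.064 slide_knob,.072,.072 ; python3 -c "
from h import *
a=cv2.imread('pics/w6.png')[60:300,200:440]
f=optics.grab_frame('side')[:,:,::-1]
u,v=np.round(proj('side',np.array([.563,-.062,.06]))).astype(int)
cv2.imwrite('pics/p6.png',np.hstack([cv2.resize(x,(400,400),interpolation=3) for x in(a,f[v-30:v+30,u-30:u+30])]))
d=[]
for c in('scene','side'):
    if c=='scene':optics.grab_frame(c)
    for r in finder.landmark_of(c,'case_back')[:1]:print(c,r['conf'],onz(c,r['point'],.06))
"
```

```text
12.5833 [ 0.5555 -0.0616  0.1831] [-3.1408 -0.0016  1.7081] 0.0023025466114367362
case_back [320.9, 247.9] 0.77 [ 0.5645 -0.0636  0.06  ]
 box [294.3, 223.9, 348.2, 278.4] 0.87 [ 0.5658 -0.0631  0.064 ]
slide_knob [328.3, 126.4] 0.74 [ 0.4756 -0.0705  0.072 ]
 box [283.1, 100.0, 373.2, 284.4] 0.74 [ 0.5194 -0.0644  0.072 ]
scene 0.57 [ 0.46466661 -0.0771209   0.06      ]
side 0.74 [ 0.55976508 -0.05860608  0.06      ]
```

View pics/p6.png

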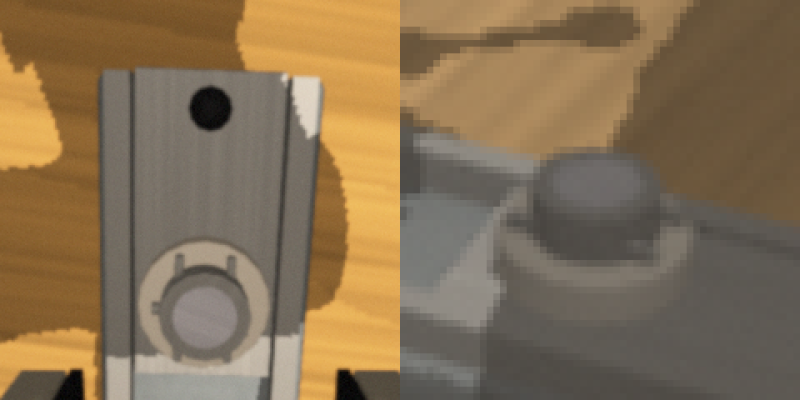

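The back sits level and concentric on the case: it shows round at (205,305) in the crop, with the nest evenly around it. Next I close the fingers and go behind the knob to push the slide.

Emit:
{"method": "apply_moves", "body": {"increments": [-0.015, -0.002, 0, 0, 0, -0.02, -0.02, -0.002, 0, 0, 0, 0, -0.02, -0.002, 0, 0, 0, 0, -0.02, -0.002, 0, 0, 0, 0, -0.018, -0.002, 0, 0, 0, 0, -0.012, -0.001, -0.005, 0, 0, 0, -0.006, -0.001, -0.015, 0, 0, 0, 0, 0, -0.02, 0, 0, 0, 0, 0, -0.02, 0, 0, 0, 0, 0, -0.02, 0, 0, 0, 0, 0, -0.012, 0, 0, 0, 0, 0, -0.006, 0, 0, 0, 0, 0, 0, 0, 0, 0, 0, 0, 0, 0, 0, 0], "hand": 1}}

```text
t: 14.2
eef_pos: [0.4396, -0.0746, 0.0803]
ee_rot: [-3.141, -0.001, 1.687]
force: [-0.2, 0.0, 1.0]
width: 0.0004
```

Emit:
{"method": "apply_moves", "body": {"increments": [0.002, 0, -0.008, 0, 0, 0, 0.004, 0, -0.004, 0, 0, 0, 0.005, 0.0005, 0, 0, 0, 0, 0.005, 0.0005, 0, 0, 0, 0, 0.006, 0.0007, 0, 0, 0, 0, 0.006, 0.0007, 0, 0, 0, 0, 0.006, 0.0007, 0, 0, 0, 0, 0.006, 0.0007, 0, 0, 0, 0, 0.006, 0.0007, 0, 0, 0, 0, 0.006, 0.0007, 0, 0, 0, 0, 0.006, 0.0007, 0, 0, 0, 0, 0.006, 0.0007, 0, 0, 0, 0]}}

```text
t: 15.2
eef_pos: [0.5099, -0.0678, 0.0693]
ee_rot: [3.142, -0.001, 1.687]
force: [-1.7, -1.2, 0.6]
width: 0.0005
```

Emit:
{"method": "apply_moves", "body": {"increments": [0.006, 0.0007, 0, 0, 0, 0, 0.006, 0.0007, 0, 0, 0, 0, 0.006, 0.0007, 0, 0, 0, 0, 0.006, 0.0007, 0, 0, 0, 0, 0.006, 0.0007, 0, 0, 0, 0, 0.006, 0.0007, 0, 0, 0, 0, 0.004, 0.0005, 0, 0, 0, 0, 0.003, 0, 0, 0, 0, 0, 0.001, 0, 0, 0, 0, 0]}}

```text
t: 15.95
eef_pos: [0.5604, -0.0626, 0.0692]
ee_rot: [3.141, -0.0, 1.687]
force: [-0.9, -0.4, 0.6]
width: 0.0002
```

```bash
python3 - <<'E'
from h import *
for c in('scene','side'):
    optics.grab_frame(c)
    for n,z in(('slide_knob',.072),('case_back',.06)):
        for r in finder.landmark_of(c,n)[:1]:print(c,n,r['point'],r['conf'],onz(c,r['point'],z))
f=optics.grab_frame('side')[:,:,::-1]
cv2.imwrite('pics/p7.png',cv2.resize(f[80:300,230:450],None,fx=2.5,fy=2.5,interpolation=3))
E
```

```text
side slide_knob [355.7, 243.0] 0.64 [ 0.57336088 -0.06776294  0.072     ]
side case_back [314.8, 239.9] 0.6 [ 0.66405544 -0.04824662  0.06      ]
```

View pics/p7.png

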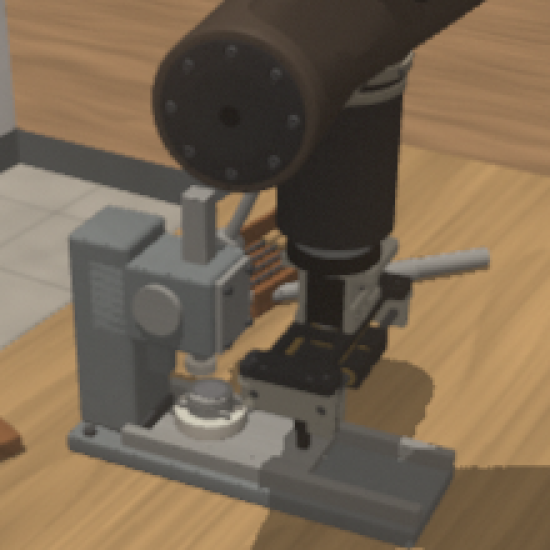

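The side crop shows the slide under the head with the back still seated at (212,393), and the nose at (203,368) not quite over it yet. I'll push on gently to the stop.

Emit:
{"method": "apply_moves", "body": {"increments": [0.004, 0.0005, 0, 0, 0, 0, 0.004, 0.0005, 0, 0, 0, 0, 0.003, 0.0003, 0, 0, 0, 0, 0.003, 0, 0, 0, 0, 0]}}

```text
t: 16.63
eef_pos: [0.5702, -0.062, 0.0687]
ee_rot: [-3.135, -0.0, 1.686]
force: [-13.8, -1.3, 8.7]
width: -0.0
```

Emit:
{"method": "apply_moves", "body": {"increments": [0.001, 0, 0, 0, 0, 0, 0, 0, 0, 0, 0, 0, -0.005, 0, 0, 0, 0, 0, -0.015, -0.001, 0, 0, 0, 0, -0.02, -0.002, 0, 0, 0, 0, -0.015, 0, 0, 0, 0, 0, -0.005, 0, 0, 0, 0, 0, 0, 0, 0, 0, 0, 0]}}

```text
t: 17.3
eef_pos: [0.5116, -0.0647, 0.0686]
ee_rot: [-3.138, -0.0, 1.687]
force: [0.4, 0.2, -0.8]
width: 0.0003
```

```bash
python3 - <<'E'
from h import *
for c in('scene','side'):
    f=optics.grab_frame(c)[:,:,::-1]; cv2.imwrite('pics/'+c+'8.png',f)
    for n,z in(('slide_knob',.072),('case_back',.06),('lever_ball',.296),('lever_pivot',.16),('nose_face',.087)):
        for r in finder.landmark_of(c,n)[:1]:print(c,n,np.round(r['point'],1),round(r['conf'],2),np.round(onz(c,r['point'],z),4))
s=cv2.imread('pics/scene8.png')[190:390,140:340];f=cv2.imread('pics/side8.png')[100:300,260:460]
cv2.imwrite('pics/p8.png',np.hstack([cv2.resize(x,(400,400),interpolation=3) for x in(s,f)]))
E
```

```text
scene lever_ball [188.9 243.6] 0.79 [ 0.6393 -0.1377  0.296 ]
scene lever_pivot [211.2 319.5] 0.76 [ 0.7112 -0.1322  0.16  ]
side slide_knob [348.3 242.7] 0.57 [ 0.5874 -0.0606  0.072 ]
side case_back [311.6 238.8] 0.65 [ 0.6724 -0.0483  0.06  ]
side lever_pivot [319.5 181.1] 0.69 [ 0.7002 -0.127   0.16  ]
side nose_face [312.8 231.1] 0.43 [ 0.6639 -0.0404  0.087 ]
```

View pics/p8.png

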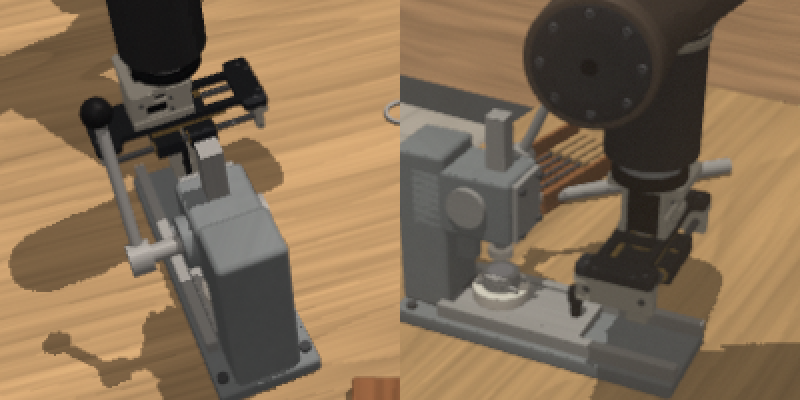

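The scene crop shows the lever up, with the ball at (96,112) in the crop. The side crop shows the back directly under the nose and the knob at its home place (0.587,-0.061). Next I rise, open, and go above the ball.

Emit:
{"method": "apply_moves", "body": {"increments": [0, 0, 0.015, 0, 0, 0, 0, 0, 0.025, 0, 0, 0, 0, 0, 0.03, 0, 0, 0, 0, 0, 0.03, 0, 0, 0, 0, 0, 0.03, 0, 0, 0, 0, 0, 0.03, 0, 0, 0, 0, 0, 0.03, 0, 0, 0, 0, 0, 0.03, 0, 0, 0, 0, 0, 0.03, 0, 0, 0, 0, 0, 0.025, 0, 0, 0, 0, 0, 0.015, 0, 0, 0, 0, 0, 0.01, 0, 0, 0, 0, 0, 0, 0, 0, 0], "hand": 0}}

```text
t: 18.98
eef_pos: [0.5059, -0.0667, 0.382]
ee_rot: [-3.132, 0.001, 1.685]
force: [-0.5, 0.6, 0.0]
width: 0.0811
```

Emit:
{"method": "apply_moves", "body": {"increments": [0.01, -0.006, 0.005, 0, 0, 0, 0.02, -0.012, 0.005, 0, 0, 0, 0.02, -0.012, 0, 0, 0, 0, 0.02, -0.012, 0, 0, 0, 0, 0.02, -0.012, 0, 0, 0, 0, 0.015, -0.008, 0, 0, 0, 0, 0.006, -0.003, 0, 0, 0, 0, 0, 0, 0, 0, 0, 0, 0, 0, 0, 0, 0, 0]}}

```text
t: 19.73
eef_pos: [0.6187, -0.1336, 0.3812]
ee_rot: [-3.121, -0.004, 1.686]
force: [0.5, -0.5, -0.4]
width: 0.0881
```

```bash
python3 w.py w9.png lever_ball,.296,.296 lever_pivot,.16,.16 slide_knob,.072,.072
```

```text
19.7333 [ 0.6187 -0.1336  0.3812] [-3.1206 -0.0041  1.6858] 0.0210000179682662
lever_ball [306.6, 286.1] 0.68 [ 0.6423 -0.1433  0.296 ]
 box [285.7, 265.1, 332.5, 308.0] 0.63 [ 0.6424 -0.1416  0.296 ]
lever_pivot [313.2, 291.7] 0.73 [ 0.703  -0.1361  0.16  ]
slide_knob [389.2, 184.8] 0.92 [ 0.5876 -0.0562  0.072 ]
 box [352.8, 166.5, 409.8, 271.4] 0.75 [ 0.6314 -0.0592  0.072 ]
```

View pics/w9.png

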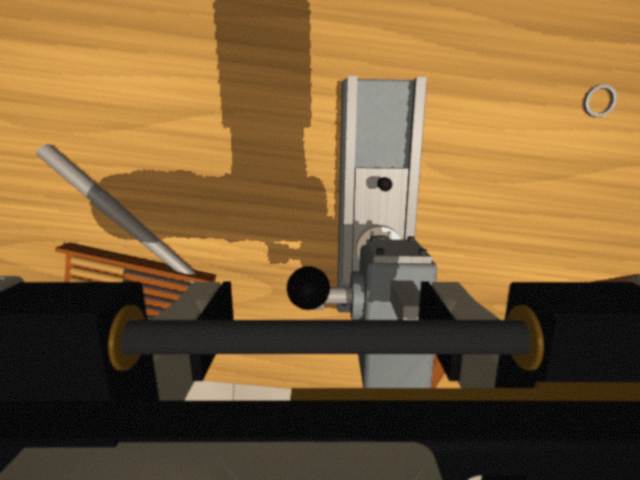

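The wrist picture shows the ball at (308,288), which puts it at about (0.641,-0.141) at its known height. The knob at (384,184) is still home. I'll descend around the ball.

Emit:
{"method": "apply_moves", "body": {"increments": [0.012, -0.004, 0, -0.002, -0.021, 0, 0.006, -0.002, 0, 0, 0, 0, 0, 0, 0, 0, 0, 0, 0, 0, -0.01, 0, 0, 0, 0, 0, -0.018, 0, 0, 0, 0, 0, -0.02, 0, 0, 0, 0, 0, -0.015, 0, 0, 0, 0, 0, -0.008, 0, 0, 0, 0, 0, 0, 0, 0, 0]}}

```text
t: 20.83
eef_pos: [0.6381, -0.1396, 0.3091]
ee_rot: [3.132, 0.001, 1.687]
force: [0.5, 0.8, -0.1]
width: 0.0876
```

Emit:
{"method": "apply_moves", "body": {"increments": [0.002, -0.0005, -0.008, 0, 0.009, 0, 0, 0, -0.007, 0, 0, 0, 0, 0, -0.002, 0, 0, 0, 0, 0, 0, 0, 0, 0]}}

```text
t: 21.17
eef_pos: [0.6409, -0.1403, 0.2912]
ee_rot: [3.141, 0.0, 1.687]
force: [0.7, -0.1, -0.2]
width: 0.0878
```

Emit:
{"method": "apply_moves", "body": {"increments": [0, 0, 0, 0, 0, 0, 0, 0, 0, 0, 0, 0, 0, 0, 0, 0, 0, 0, 0, 0, 0, 0, 0, 0, 0, 0, 0, 0, 0, 0, 0, 0, 0, 0, 0, 0, 0, 0, 0, 0, 0, 0, 0, 0, 0, 0, 0, 0, 0, 0, 0, 0, 0, 0, 0, 0, 0, 0, 0, 0], "hand": 1, "force": 45}}

```text
t: 22.0
eef_pos: [0.642, -0.1425, 0.2941]
ee_rot: [3.137, 0.004, 1.687]
force: [2.2, -6.5, -0.6]
width: 0.028
```

Emit:
{"method": "apply_moves", "body": {"increments": [-0.003, -0.002, -0.001, 0, 0, 0, -0.0057, -0.0007, -0.003, 0, 0, 0, -0.0057, -0.0007, -0.003, 0, 0, 0, -0.0055, -0.0007, -0.0035, 0, 0, 0, -0.0055, -0.0006, -0.0035, 0, 0, 0, -0.0052, -0.0006, -0.004, 0, 0, 0, -0.0052, -0.0006, -0.004, 0, 0, 0]}}

```text
t: 22.58
eef_pos: [0.61, -0.1459, 0.274]
ee_rot: [3.122, 0.003, 1.689]
force: [5.2, 1.0, 0.3]
width: 0.028
```

Emit:
{"method": "apply_moves", "body": {"increments": [-0.0048, -0.0006, -0.0044, 0, 0.005, 0, -0.0048, -0.0005, -0.0044, 0, 0.005, 0, -0.0044, -0.0005, -0.0048, 0, 0.005, 0, -0.0044, -0.0005, -0.0048, 0, 0, 0, -0.004, -0.0004, -0.0052, 0, 0, 0, -0.004, -0.0004, -0.0052, 0, 0, 0, -0.0035, -0.0004, -0.0055, 0, 0, 0, -0.0035, -0.0004, -0.0055, 0, 0, 0, -0.003, -0.0004, -0.0058, 0, 0, 0, -0.003, -0.0004, -0.0058, 0, 0, 0]}}

```text
t: 23.42
eef_pos: [0.5663, -0.1505, 0.2189]
ee_rot: [3.135, 0.001, 1.689]
force: [5.2, 3.9, 4.2]
width: 0.0282
```

Emit:
{"method": "apply_moves", "body": {"increments": [-0.0025, -0.0003, -0.006, 0, 0, 0, -0.0025, -0.0003, -0.0062, 0, 0, 0, -0.002, -0.0002, -0.0062, 0, 0, 0, -0.0018, -0.0002, -0.0063, 0, 0, 0, -0.0014, 0, -0.0064, 0, 0, 0, -0.001, 0, -0.0065, 0, 0, 0, -0.0006, 0, -0.0065, 0, 0, 0]}}

```text
t: 24.0
eef_pos: [0.5527, -0.1519, 0.1713]
ee_rot: [3.135, 0.002, 1.69]
force: [0.4, 3.2, 8.9]
width: 0.0281
```

Emit:
{"method": "apply_moves", "body": {"increments": [0, 0, -0.005, 0, 0, 0, 0, 0, -0.005, 0, 0, 0, 0, 0, -0.003, 0, 0, 0, 0, 0, -0.001, 0, 0, 0, 0, 0, 0, 0, 0, 0]}}

```text
t: 24.42
eef_pos: [0.5517, -0.1521, 0.1562]
ee_rot: [3.135, 0.003, 1.691]
force: [0.1, 4.2, 9.7]
width: 0.0279
```

```bash
cat > chk.py <<'E'
from h import *
f=[]
for i in range(4): optics.grab_frame('side')
for c,z in(('scene',.16),('side',.16)):
    im=optics.grab_frame(c)[:,:,::-1];cv2.imwrite('pics/%s_e.png'%c,im)
    for n,z in(('lever_ball',.16),('lever_pivot',.16),('case_back',.06),('slide_knob',.072),('nose_face',.068)):
        for r in finder.landmark_of(c,n)[:1]:print(c,n,np.round(r['point'],1),round(r['conf'],2),np.round(onz(c,r['point'],z),4))
s=cv2.imread('pics/scene_e.png')[190:390,140:340];f=cv2.imread('pics/side_e.png')[150:300,260:410]
cv2.imwrite('pics/pe.png',np.hstack([cv2.resize(x,(400,400),interpolation=3) for x in(s,f)]))
st=arm.get_state();print(st['t'],st['eef_pos'],st['force'])
E
python3 chk.py
```

```text
scene lever_ball [191.7 263.3] 0.7 [ 0.5498 -0.1456  0.16  ]
scene lever_pivot [213.8 317.8] 0.92 [ 0.7088 -0.1267  0.16  ]
side lever_ball [385.8 192.1] 0.85 [ 0.5516 -0.1568  0.16  ]
side lever_pivot [320.5 181.5] 0.7 [ 0.6973 -0.1265  0.16  ]
side case_back [310.6 236.9] 0.67 [ 0.6784 -0.0537  0.06  ]
side slide_knob [348.  241.7] 0.6 [ 0.5898 -0.0636  0.072 ]
side nose_face [311.1 237.3] 0.67 [ 0.6699 -0.0425  0.068 ]
25.2167 [ 0.55168717 -0.15207106  0.15648411] [0.01397066 4.38849736 9.59859169]
```

View pics/pe.png

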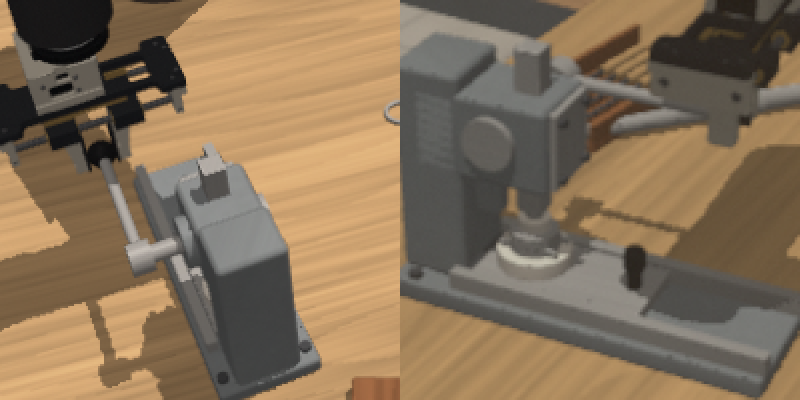

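```bash
python3 -c "
from station import arm
print(arm.job_done())"
```

```text
the job is handed in; nothing more can be done
None
```

The watch is closed in the press and I handed the job in at about 25 s of the 61 s allowed, still holding the lever level. No verdict is reported, so the result rests on my last checks.

- **Back:** I gripped it across the press's y, lowered it over the neck and let go. The picture afterwards showed it flat and concentric in the nest.
- **Slide:** I pushed it from behind the knob with closed fingers until the stop answered with about 14 N. The last look put the knob at (0.590, -0.064), where home should be.
- **Lever:** I gripped the ball and pulled it round its arc.
    - The TCP held steady at a height of 0.1565 m, which puts the ball at about 0.158–0.164 m, where 0.160 m is level.
    - The upward force was 9.6–9.7 N, close to the 10 N expected at level.
    - The last picture shows the nose down on the back.
- **Bystanders:** I never went near the hammer or the jar. The bezel ring looked undisturbed, but I did not measure any of the three at the end.

**Disagreements:** The scene and side cameras put points such as the pivot and ball up to about 12 mm apart. I relied on the wrist camera and measured tool positions instead. A steady sideways force of about 4 N remained on the ball. The nose force, the lever angle and the back's tilt on its seat could only be inferred, not read directly.

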